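# Swap worn punch holders for fresh ones in the press's tool carrier and lock them in

## Robot

A 6-joint arm with a two-finger parallel gripper is mounted at the origin on a cart in front of the work surface, level with it; the furniture and walls round the work are solid. World frame = base frame: x ahead of the robot, y to its left, z up, the work surface at z = 0. Lengths are in m, angles in rad, forces in N, time in s.
With the tool pointing down it reaches from about 0.375 to 0.975 m from the base axis. Payload 3.8 kg.
Tool frame: the origin (TCP) lies midway between the tips of the shut fingers; the grasp point (between the pads) lies 19 mm behind it; z points along the fingers, y is the line along which they close (so a half turn about z gives the same grasp; the last joint's range is limited). The gripper opens to 88 mm and grips with 3 to 60 N. Pads are 18 mm wide; open, the fingers measure 123 mm over their backs; the gripper's body (75 mm by 187 mm) begins 45 mm behind the grasp point.
Start: joints at [-1.28, 0.264, 1.604, -0, 1.274, -0.037], TCP at [0.217, -0.639, 0.239] pointing down, gripper open.
Joint ranges: [-2.63, 2.63], [-0.94, 2.18], [0.31, 2.57], [-1.31, 4.45], [0, 2.66], [-2.55, 2.55]. Speed limits (rad/s): [2.57, 2.57, 3.14, 3.14, 3.14, 3.14].

## Interface

Orientations are given as a rotation vector (axis times angle).
In Python, from cell import manip, inverse_kinematics, cams, order gives the robot as it stands. Calls block until the motion is done:
- manip.move_pose(position, orientation): joint-space move of the TCP to a pose.
- manip.move_linear(position, rate=0.15, rot=None): straight line of the TCP; rot=None keeps the orientation; rate is the mean speed in m/s.
- manip.set_joints(angles): joint-space move.
- manip.set_gripper(opening, force=None): finger opening in m; force is the grip in N (None keeps the last); returns when the fingers have stopped.
- manip.dwell(seconds).
- inverse_kinematics(position, orientation): joint angles nearest the present ones, or None.
- manip.state(): the state.
- cams.capture(name): name is "scene" or "top" or "wrist"; returns a dict with "image" (400x640x3 uint8, blue, green, red), "z_map" (400x640 float32, m along the optical axis (not along the pixel's ray), 0 where there is no reading), "intrinsics" (3x3 intrinsics, pixels), "position" and "orientation" of the camera in the world; the wrist camera has in their place "T_tool_cam" (4x4, takes a point from camera to tool coordinates, whose origin is the TCP and whose axes are the flange's). Camera axes: x right, y down, z forward; pixel columns grow to the right and rows downward; lengths in m; the calibration is good to about 2 mm. The wrist camera is an equidistant fisheye: a pixel r from the principal point sees the ray r / f radians off the axis. A picture is of the moment at which its call begins: read the wrist's pose just before it.
A pose or a line that the arm cannot do raises manip.IKError and nothing moves.
- order.close_job(): hands the job in; it is judged then, once.
The state is a dict: "clock": time; "joint_pos": joint angles; "joint_velocities": joint speeds; "tau": joint torques, N m; "tool_pos": TCP position; "tcp_rot": TCP orientation; "contact_force": force on the tool from outside, world axes, zero at the start; "moment": the same for the moment, N m; "gripper_width": finger opening in m; "grasp_force": force on a finger pad.
Only numpy, scipy, OpenCV 4.12 (cv2) and the standard library are available. Lean on these libraries where they do the work, as an engineer would, in place of code of your own. Each camera call takes 0.05 s, during which the arm holds its last target. There are 200 camera calls.

## Task

Retool the punch press's tool carrier: turn its red clamp knob anticlockwise to free the retaining comb and draw the comb fully back. Move every worn holder (black barrel, no band) from the carrier into a free hole of the sloping wooden stand, collar resting on the face, and stand every fresh holder (coloured band) from the stand upright in a blue pot with its taper fully home. Then slide the comb home over the collars and turn the knob clockwise until it is tight; leave the other things on the table alone.

Things in the scene. Friction and masses are not known exactly. Their poses are not given: they have to be found in the camera images.
- fresh_a_grip (a point): Fresh punch holder, bright steel, red band (3 or 4 such; absent: None), at first leaning in a hole of the stand. 124 mm, 0.2 to 0.37 kg, round about z: taper 46 long, diameter 22 to 40; hex collar 9 thick, 50 over flats; barrel, diameter 28, 46 long: grip here; nose 23 long. Point: middle of the barrel, 78 from the small end; z from taper to nose.
- fresh_b_grip (a point): Fresh punch holder, bright steel, yellow band (3 or 4 such; absent: None), at first leaning in a hole of the stand. 124 mm, 0.2 to 0.37 kg, round about z: taper 46 long, diameter 22 to 40; hex collar 9 thick, 50 over flats; barrel, diameter 28, 46 long: grip here; nose 23 long. Point: middle of the barrel, 78 from the small end; z from taper to nose.
- fresh_c_grip (a point): Fresh punch holder, bright steel, green band (3 or 4 such; absent: None), at first leaning in a hole of the stand. 124 mm, 0.2 to 0.37 kg, round about z: taper 46 long, diameter 22 to 40; hex collar 9 thick, 50 over flats; barrel, diameter 28, 46 long: grip here; nose 23 long. Point: middle of the barrel, 78 from the small end; z from taper to nose.
- fresh_d_grip (a point): Fresh punch holder, bright steel, blue band (3 or 4 such; absent: None), at first leaning in a hole of the stand. 124 mm, 0.2 to 0.37 kg, round about z: taper 46 long, diameter 22 to 40; hex collar 9 thick, 50 over flats; barrel, diameter 28, 46 long: grip here; nose 23 long. Point: middle of the barrel, 78 from the small end; z from taper to nose.
- worn_e_grip (a point): Worn punch holder, black barrel, no band, brown nose (1 or 2 such; absent: None), at first seated in pot_1, lifts straight out. 124 mm, 0.2 to 0.37 kg, round about z: taper 46 long, diameter 22 to 40; hex collar 9 thick, 50 over flats; barrel, diameter 28, 46 long: grip here; nose 23 long. Point: middle of the barrel, 78 from the small end; z from taper to nose.
- worn_f_grip (a point): Worn punch holder, black barrel, no band, brown nose (1 or 2 such; absent: None), at first seated in pot_3, lifts straight out. 124 mm, 0.2 to 0.37 kg, round about z: taper 46 long, diameter 22 to 40; hex collar 9 thick, 50 over flats; barrel, diameter 28, 46 long: grip here; nose 23 long. Point: middle of the barrel, 78 from the small end; z from taper to nose.
- worn_g_grip (a point): Worn punch holder, black barrel, no band, brown nose (1 or 2 such; absent: None), at first seated in pot_4, lifts straight out. 124 mm, 0.2 to 0.37 kg, round about z: taper 46 long, diameter 22 to 40; hex collar 9 thick, 50 over flats; barrel, diameter 28, 46 long: grip here; nose 23 long. Point: middle of the barrel, 78 from the small end; z from taper to nose.
- pot_1 (a point): Blue tapered pot 1 of four in the carrier's row (66 mm apart, pot_1 at its -y end). Point on its axis, 58 mm above the table, where a seated taper's big end comes; x: the way the comb draws back, y towards pot_4, z up. Any holder fits any pot at any turn. Fully seated, the barrel's middle is 32 mm above this point (35 at most).
- pot_2 (a point): Blue tapered pot 2 of four in the carrier's row (66 mm apart, pot_1 at its -y end). Point on its axis, 58 mm above the table, where a seated taper's big end comes; x: the way the comb draws back, y towards pot_4, z up. Any holder fits any pot at any turn. Fully seated, the barrel's middle is 32 mm above this point (35 at most).
- pot_3 (a point): Blue tapered pot 3 of four in the carrier's row (66 mm apart, pot_1 at its -y end). Point on its axis, 58 mm above the table, where a seated taper's big end comes; x: the way the comb draws back, y towards pot_4, z up. Any holder fits any pot at any turn. Fully seated, the barrel's middle is 32 mm above this point (35 at most).
- pot_4 (a point): Blue tapered pot 4 of four in the carrier's row (66 mm apart, pot_1 at its -y end). Point on its axis, 58 mm above the table, where a seated taper's big end comes; x: the way the comb draws back, y towards pot_4, z up. Any holder fits any pot at any turn. Fully seated, the barrel's middle is 32 mm above this point (35 at most).
- hole_1 (a point): Plain 43 mm hole 1 of four in the stand's sloping face (66 mm apart along y, hole_1 at its -y end). Point at the centre of its mouth, 64 mm above the table; z along the hole, outwards (35 degrees from vertical, leaning to the stand's -x side), y along the row. With the collar resting on the face the barrel's middle is 32 mm out along z (37 at most).
- hole_2 (a point): Plain 43 mm hole 2 of four in the stand's sloping face (66 mm apart along y, hole_1 at its -y end). Point at the centre of its mouth, 64 mm above the table; z along the hole, outwards (35 degrees from vertical, leaning to the stand's -x side), y along the row. With the collar resting on the face the barrel's middle is 32 mm out along z (37 at most).
- hole_3 (a point): Plain 43 mm hole 3 of four in the stand's sloping face (66 mm apart along y, hole_1 at its -y end). Point at the centre of its mouth, 64 mm above the table; z along the hole, outwards (35 degrees from vertical, leaning to the stand's -x side), y along the row. With the collar resting on the face the barrel's middle is 32 mm out along z (37 at most).
- hole_4 (a point): Plain 43 mm hole 4 of four in the stand's sloping face (66 mm apart along y, hole_1 at its -y end). Point at the centre of its mouth, 64 mm above the table; z along the hole, outwards (35 degrees from vertical, leaning to the stand's -x side), y along the row. With the collar resting on the face the barrel's middle is 32 mm out along z (37 at most).
- comb (a joint): Retaining comb, a 5 mm steel plate, top 75 mm above the table, sliding level along the carrier's x: 0 m = home, tines beside the barrels 3 mm above the collars of seated holders; 0.058 m = drawn fully back (away from the robot), clear of the pots. Free, it slides with about 2 N and stays where left; clamped, it holds over 20 N.
- comb_pull (a point): Middle of the comb's black pull stud, 99 mm above the table: upright, round, 23 mm across, rising from 75 to 117 mm above the table, on the comb midway between pot_2 and pot_3; x axis along the slide. It is 58 mm behind the row of pots when the comb is home.
- clamp_knob (a joint): Clamp knob, a red wing knob on an upright screw at the carrier's +y end: 0 rad = free (stop), 1.4 rad = tight (stop), growing clockwise seen from above. It bites on the comb from about 0.55 rad; above 1.1 is tight, below 0.5 is free. It takes at most 0.4 N m and stays where it is left.
- knob_grip (a point): On the clamp knob's axis, half-way up its wing, 104.5 mm above the table; the x axis runs along the wing (46 mm long, 12 mm thick, 28 mm tall, top 117 mm above the table), z up.
- tool_stand: Loose wooden stand, 2.2 kg, 284 mm along its y, 106 mm deep, 95 mm high: a plywood face sloping 35 degrees down to its -x side with four plain 43 mm holes, 66 mm apart along y, their mouths 64 mm above the table; Origin at the middle of the underside, below the row of mouths. It may get knocked aside.
- glue_bottle: White squeeze bottle with red cone nozzle, 57 mm wide, 241 mm tall, bystander; origin under its middle.
- thread_spool_3: Spool of blue thread, 48 mm wide, 45 mm tall, bystander; origin under it.
- tape_grey: Roll of grey tape, 80 mm wide, 24 mm tall, lying flat, bystander; origin under its middle.

How it is judged:
By the outcome, as a careful person would: the job done as asked, in the order asked, and still so for the second after the job is handed in, with the robot touching nothing.
Of fresh_a, fresh_b, fresh_c, fresh_d only 3 to 4 are there at a start; the rules pass over those that are not, and their reading is None.
Of worn_e, worn_f, worn_g only 1 to 2 are there at a start; the rules pass over those that are not, and their reading is None.
At some moment in a run one of tool_stand may be knocked a few centimetres aside while the robot is not near it.
Once in a run the grip may slacken for a moment while it holds something.
It also fails if it takes over 210 s, if anything falls off the work surface, if the arm or the gripper's body presses on something with over 40 N, if the wrist force passes 120 N, or if a joint passes its speed limit or range.

## Working session

There is one attempt and no reset: what is moved stays moved. The work goes in short steps, each a Python script; the robot and the scene stay as the last script left them, time stands still between calls to the robot, and variables do not carry over. Pictures are saved under pics/ and viewed, at most 14 in all, crops included, and the job is handed in when it is done.

```bash
ls; mkdir -p pics; python3 - <<'E'
from cell import manip,cams
import cv2,numpy as np
s=manip.state();print(s)
for n in("scene","top"):
    c=cams.capture(n);cv2.imwrite(f"pics/{n}0.png",c["image"]);np.savez(f"{n}0.npz",**{k:v for k,v in c.items()})
    print(n,c["intrinsics"],c["position"],c["orientation"])
E
```

```text
pics
{'clock': 0.0, 'joint_pos': array([-1.27985185e+00,  2.64726635e-01,  1.60533021e+00, -3.39157296e-05,
        1.27368297e+00, -3.69197437e-02]), 'joint_velocities': array([ 0.00078743,  0.00091376, -0.00046227, -0.00123683,  0.00091538,
        0.00141538]), 'tau': array([ 7.58985916e-04, -5.02106988e+01, -3.56872451e+01,  7.28028989e-02,
        2.94031471e-02, -1.81005971e-04]), 'tool_pos': array([ 0.21714286, -0.63839481,  0.2374295 ]), 'tcp_rot': array([-3.09737408e+00, -5.12372822e-01,  4.77422423e-04]), 'contact_force': array([ 0.62088987, -0.13808365, -0.3248338 ]), 'moment': array([-0.00856948,  0.00118771,  0.03452217]), 'grasp_force': 0.0, 'gripper_width': 0.08802765587237095}
scene [[518.98761729   0.         318.00871534]
 [  0.         518.98761729 197.34532159]
 [  0.           0.           1.        ]] [ 0.01968012 -0.7646755   1.24056743] [-2.30759996  0.71766011 -0.25165677]
top [[459.72416327   0.         319.0351351 ]
 [  0.         459.72416327 187.92932631]
 [  0.           0.           1.        ]] [0.36429709 0.08545813 1.63853247] [-2.13347707  2.13819512 -0.15580515]
```

View pics/scene0.png

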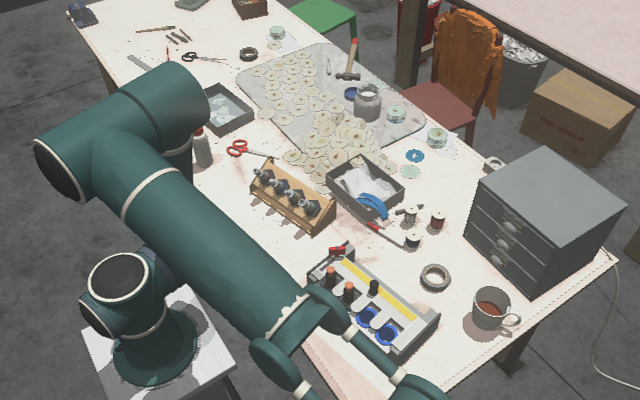

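View pics/top0.png

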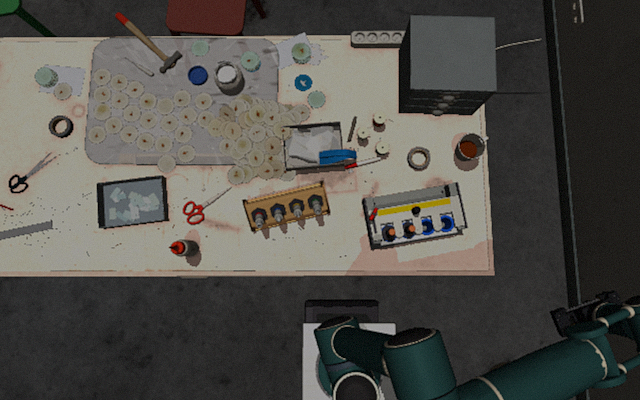

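```bash
cat > h.py <<'E'
import cv2,numpy as np
from scipy.spatial.transform import Rotation as R
def cloud(c):
    K=c["intrinsics"];z=c["z_map"];v,u=np.mgrid[:400,:640]
    p=np.stack([(u-K[0,2])/K[0,0]*z,(v-K[1,2])/K[1,1]*z,z],-1)
    return p@R.from_rotvec(c["orientation"]).as_matrix().T+c["position"]
def ray(c,u,v,h):
    K=c["intrinsics"];d=R.from_rotvec(c["orientation"]).as_matrix()@np.array([(u-K[0,2])/K[0,0],(v-K[1,2])/K[1,1],1.])
    o=np.array(c["position"]);return o+d*(h-o[2])/d[2]
E
python3 - <<'E'
from h import *
for n,(x,y,w,hh) in dict(top=(235,170,240,90),scene=(240,150,210,200)).items():
    c=np.load(n+"0.npz");I=c["image"][y:y+hh,x:x+w]
    s=3 
    cv2.imwrite(f"pics/{n}c.png",cv2.resize(I,None,fx=s,fy=s,interpolation=cv2.INTER_CUBIC))
    P=cloud(c);hsv=cv2.cvtColor(c["image"],cv2.COLOR_BGR2HSV).astype(int);H,S,V=hsv[...,0],hsv[...,1],hsv[...,2]
    on=(P[...,2]>-.05)&(P[...,2]<.3)&(P[...,0]>.2)&(P[...,0]<1)&(abs(P[...,1])<.6)&(c["z_map"]>0)
    for nm,m in dict(red=((H<6)|(H>174))&(S>130)&(V>60),brown=(H>=6)&(H<15)&(S>130),yellow=(H>22)&(H<34)&(S>120),blue=(H>105)&(H<130)&(S>150)).items():
        k,l,st,ce=cv2.connectedComponentsWithStats((m&on).astype(np.uint8))
        for i in range(1,k):
            if st[i,4]>12: print(n,nm,ce[i].round(1),st[i,4],np.median(P[l==i],0).round(3))
    t=P[(abs(P[...,2])<.01)];print("table z med",np.median(t[:,2]))
E
```

```text
top red [350.7 165.4] 37 [ 0.701 -0.014  0.014]
top red [193.7 212.3] 200 [0.534 0.55  0.01 ]
top red [372.9 213.8] 42 [ 0.513 -0.078  0.117]
top red [177.2 247. ] 102 [0.408 0.55  0.165]
top brown [468.3 148.5] 221 [ 0.757 -0.433  0.034]
top brown [245.4 202.4] 15 [0.56  0.352 0.087]
top brown [305.6 215.8] 17 [0.519 0.152 0.011]
top brown [287.8 220.1] 36 [0.505 0.217 0.011]
top brown [411.1 228.1] 39 [ 0.467 -0.2    0.135]
top brown [253.8 228.3] 13 [0.475 0.33  0.03 ]
top brown [391.3 231.7] 43 [ 0.454 -0.135  0.134]
top yellow [433.4 203.1] 182 [ 0.556 -0.29   0.076]
top yellow [394.3 209.9] 190 [ 0.533 -0.155  0.076]
top blue [447.1 223.1] 152 [ 0.492 -0.343  0.054]
top blue [427.6 226.5] 127 [ 0.479 -0.276  0.052]
table z med 0.0015842605522412567
scene red [238.  147.2] 109 [0.536 0.546 0.007]
scene red [372.6 225.8] 31 [ 0.698 -0.016  0.013]
scene red [336.8 247.9] 43 [ 0.514 -0.084  0.115]
scene brown [493.2 313.4] 14 [ 0.763 -0.439  0.03 ]
scene yellow [356.2 271.5] 193 [ 0.531 -0.152  0.074]
scene yellow [397.  304.8] 260 [ 0.554 -0.293  0.074]
scene blue [371.4 310.3] 20 [ 0.498 -0.26   0.057]
scene blue [361.1 322.4] 39 [ 0.454 -0.275  0.056]
scene blue [392.8 329.4] 30 [ 0.51  -0.333  0.056]
scene blue [381.4 340. ] 45 [ 0.466 -0.34   0.058]
table z med -0.0015386677327340337
```

View pics/topc.png

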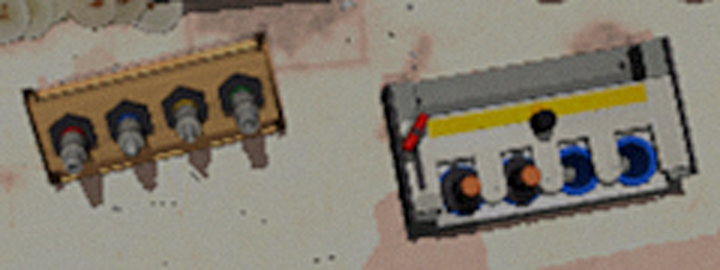

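View pics/scenec.png

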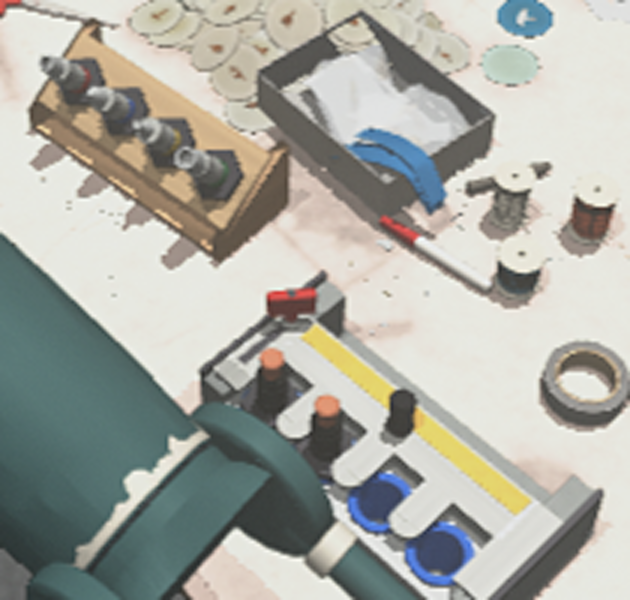

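Four fresh holders are in the stand (red at top-crop (70,135), blue (128,125), yellow (185,112), green (243,98)). Worn holders are in pot_4 (465,188) and pot_3 (523,178), and pots 2 and 1 are free. The knob is at (415,130) and the stud at (543,120). No hole is free, so two fresh holders have to go across first. Next I take wrist views over both places.

```bash
cat >> h.py <<'E'
def down(yaw,tilt=0,flip=0):
    # object frame yaw; tool z = -(object z), object z leans tilt towards object -x; tool y along object x
    ob=R.from_euler('z',yaw)*R.from_euler('y',-tilt)
    return ob*R.from_matrix(np.array([[0,1,0],[1,0,0],[0,0,-1.]]).T)*R.from_euler('z',np.pi*flip)
def wray(c,st,u,v,h):
    K=c["intrinsics"];a=np.array([(u-K[0,2])/K[0,0],(v-K[1,2])/K[1,1]]);r=np.hypot(*a)
    d=np.append(a/max(r,1e-9)*np.sin(r),np.cos(r));T=c["T_tool_cam"]
    Rt=R.from_rotvec(st["tcp_rot"]).as_matrix();d=Rt@T[:3,:3]@d;o=Rt@T[:3,3]+st["tool_pos"]
    return o+d*(h-o[2])/d[2]
def wcloud(c,st):
    K=c["intrinsics"];z=c["z_map"];v,u=np.mgrid[:400,:640]
    a=np.stack([(u-K[0,2])/K[0,0],(v-K[1,2])/K[1,1]],-1);r=np.hypot(a[...,0],a[...,1])+1e-9
    p=np.concatenate([a/r[...,None]*(np.tan(r)*z)[...,None],z[...,None]],-1)
    T=c["T_tool_cam"];p=p@T[:3,:3].T+T[:3,3]
    return p@R.from_rotvec(st["tcp_rot"]).as_matrix().T+st["tool_pos"]
E
python3 - <<'E'
from h import *
from cell import manip,cams,inverse_kinematics as ik
yw=.19
for f in (0,1):
  for P in ([.45,-.135,.08],[.49,-.34,.15],[.49,-.34,.3]): 
    q=ik(P,down(yw,0,f).as_rotvec());print("pot",f,P,None if q is None else np.round(q,2))
  for y in (.15,.34):
   for d in (.021,.11):
    a=R.from_euler('z',yw).apply([-np.sin(.611)*d,0,np.cos(.611)*d])
    q=ik(np.array([.51+(.25-y)*.19,y,.064])+a,down(yw,.611,f).as_rotvec());print("hole",f,y,d,None if q is None else np.round(q,2))
f=0 if ik([.49,-.22,.32],down(yw,0,0).as_rotvec()) is not None else 1
for n,p in (("wc",[.47,-.22,.30]),("ws",[.47,.24,.30])):
    manip.move_pose(p,down(yw,0,f).as_rotvec());manip.dwell(.3)
    s=manip.state();c=cams.capture("wrist");cv2.imwrite(f"pics/{n}.png",c["image"]);np.savez(n+".npz",**c,**{k:s[k] for k in("tool_pos","tcp_rot")})
    print(s["clock"],f,s["tool_pos"]);
print(c["T_tool_cam"],c["intrinsics"])
E
```

```text
pot 0 [0.45, -0.135, 0.08] [-0.34  0.04  2.18 -0.    0.92 -0.53]
pot 0 [0.49, -0.34, 0.15] [-0.65  0.19  1.87 -0.    1.09 -0.84]
pot 0 [0.49, -0.34, 0.3] [-0.65  0.08  1.7  -0.    1.36 -0.84]
hole 0 0.15 0.021 [ 0.26 -0.11  2.47 -0.21  0.18  0.26]
hole 0 0.15 0.11 [ 0.27 -0.38  2.5  -0.11  0.42  0.16]
hole 0 0.34 0.021 [ 0.75  0.04  2.32 -0.92  0.39  1.35]
hole 0 0.34 0.11 [ 0.82 -0.17  2.35 -0.69  0.56  1.14]
pot 1 [0.45, -0.135, 0.08] None
pot 1 [0.49, -0.34, 0.15] [-0.65  0.19  1.87 -0.    1.09  2.3 ]
pot 1 [0.49, -0.34, 0.3] [-0.65  0.08  1.7  -0.    1.36  2.3 ]
hole 1 0.15 0.021 None
hole 1 0.15 0.11 None
hole 1 0.34 0.021 [ 0.75  0.04  2.32 -0.92  0.39 -1.79]
hole 1 0.34 0.11 [ 0.82 -0.17  2.35 -0.69  0.56 -2.  ]
2.1917 0 [ 0.46984583 -0.22053209  0.2998224 ]
4.225 0 [0.47031106 0.2393837  0.30002253]
[[-2.80369139e-04 -9.50309955e-01 -3.11305174e-01  8.09579586e-02]
 [ 9.99998695e-01  2.28895418e-04 -1.59936426e-03 -9.93318840e-05]
 [ 1.59114810e-03 -3.11305216e-01  9.50308650e-01 -1.45700706e-01]
 [ 0.00000000e+00  0.00000000e+00  0.00000000e+00  1.00000000e+00]] [[309.70691629   0.         315.30898677]
 [  0.         309.70691629 204.35699492]
 [  0.           0.           1.        ]]
```

View pics/wc.png

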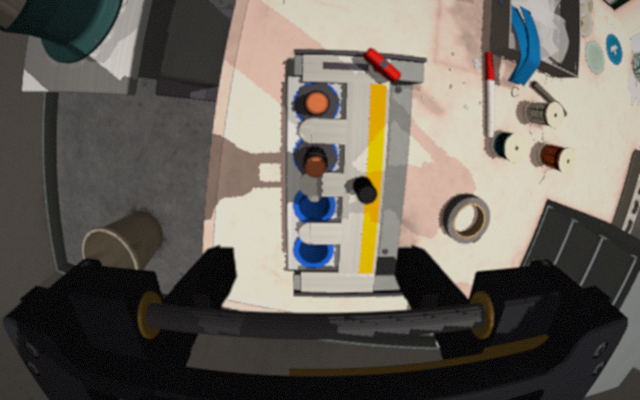

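View pics/ws.png

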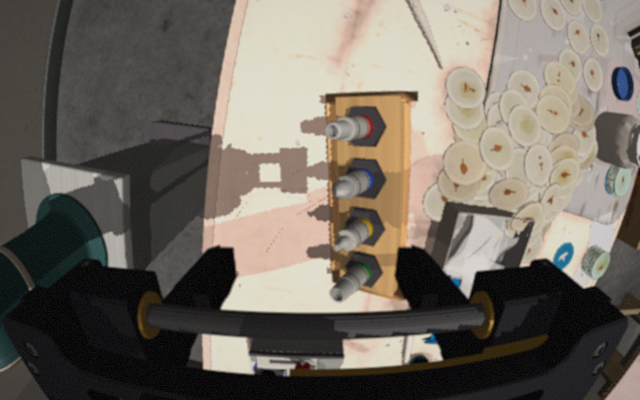

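```bash
cat >> h.py <<'E'
def wood(img,P):
    hsv=cv2.cvtColor(img,cv2.COLOR_BGR2HSV).astype(int);H,S,V=hsv[...,0],hsv[...,1],hsv[...,2]
    m=(H>8)&(H<26)&(S>85)&(V>60)&(P[...,2]>.02)&(P[...,2]<.11)&(P[...,0]>.3)&(P[...,0]<.7)&(P[...,1]>0)&(P[...,1]<.5)
    m=cv2.morphologyEx(m.astype(np.uint8),cv2.MORPH_OPEN,np.ones((2,2)))
    k,l,st,_=cv2.connectedComponentsWithStats(m,connectivity=8);return l==1+np.argmax(st[1:,4])
def stand(img,P):
    m=wood(img,P);Q=P[m]
    # face plane: robust fit z = a x + b y + c
    ok=np.ones(len(Q),bool)
    for _ in range(8):
        A=np.c_[Q[:,:2],np.ones(len(Q))];k=np.linalg.lstsq(A[ok],Q[ok,2],rcond=None)[0];r=Q[:,2]-A@k;ok=abs(r)<.006
    slope=np.arctan(np.hypot(k[0],k[1]))
    (cx,cy),wh,ang=cv2.minAreaRect(Q[:,:2].astype(np.float32))
    e=cv2.boxPoints(((cx,cy),wh,ang));d=max((e[1]-e[0],e[2]-e[1]),key=np.linalg.norm);d=d*np.sign(d[1])
    yaw=np.arctan2(-d[0],d[1]);yp=np.arctan2(k[1],k[0])
    ux=np.array([np.cos(yaw),np.sin(yaw)]);c=np.array([cx,cy])
    c=c+ux*((.064-k[2]-k[:2]@c)/(k[:2]@ux))     # slide onto mouth height line
    return c,yaw,dict(size=np.sort(wh),slope=np.degrees(slope),yp=yp,n=ok.sum(),N=len(Q),rect=(cx,cy))
E
python3 - <<'E'
from h import *
for n in ("wc","top0","scene0","ws"):
    c=np.load(n+".npz");w=n[0]=="w";P=wcloud(c,c) if w else cloud(c);I=c["image"]
    pr=(lambda u,v,h:wray(c,c,u,v,h)) if w else (lambda u,v,h:ray(c,u,v,h))
    if n!="wc": print(n,"stand",stand(I,P))
    if n=="ws": continue
    hsv=cv2.cvtColor(I,cv2.COLOR_BGR2HSV).astype(int);H,S,V=hsv[...,0],hsv[...,1],hsv[...,2]
    box=(P[...,0]>.38)&(P[...,0]<.65)&(P[...,1]>-.42)&(P[...,1]<-.02)
    def comp(m,mn):
        k,l,st,ce=cv2.connectedComponentsWithStats((m&box).astype(np.uint8));return [(l==i,ce[i],st[i,4]) for i in range(1,k) if st[i,4]>mn]
    for m,ce,a in comp((P[...,2]>.126)&(P[...,2]<.145)&(H<16)&(S>90),8): print(n,"nose",pr(*ce,.136)[:2].round(4),P[m].mean(0).round(4),a)
    for m,ce,a in comp(((H<6)|(H>174))&(S>130)&(P[...,2]>.08),15):
        Q=P[m&(P[...,2]>.108)];r=cv2.minAreaRect(Q[:,:2].astype(np.float32));print(n,"knob",pr(*ce,.115)[:2].round(4),Q.mean(0).round(4),a,r)
    for m,ce,a in comp((V<60)&(P[...,2]>.108)&(P[...,2]<.124),8): print(n,"black.117",pr(*ce,.117)[:2].round(4),P[m].mean(0).round(4),a)
    b=((H>100)&(H<130)&(S>120))
    for m,ce,a in comp(b,40):
        (p,wh,an)=cv2.fitEllipse(max(cv2.findContours(m.astype(np.uint8),0,1)[0],key=len)); print(n,"blue",pr(*p,.058)[:2].round(4),wh,P[m][:,2].max().round(3),a)
    for m,ce,a in comp((H>22)&(H<34)&(S>120),60):
        Q=P[m];r=cv2.minAreaRect(Q[:,:2].astype(np.float32));print(n,"yel",r,a)
E
```

```text
wc nose [ 0.4544 -0.1372] [ 0.4544 -0.1372  0.1344] 383
wc nose [ 0.4651 -0.2011] [ 0.4652 -0.2014  0.1347] 335
wc knob [ 0.5139 -0.0825] [ 0.5146 -0.0817  0.1166] 497 ((0.49629512429237366, -0.11396020650863647), (0.0889124944806099, 0.0445803701877594), 59.63685989379883)
wc black.117 [ 0.4482 -0.1419] [ 0.4481 -0.1419  0.1116] 52
wc black.117 [ 0.4645 -0.194 ] [ 0.4647 -0.1948  0.1117] 152
wc black.117 [ 0.5267 -0.2228] [ 0.527  -0.2231  0.1157] 300
wc blue [ 0.4759 -0.2705] (28.5540714263916, 44.17171096801758) 0.446 885
wc blue [ 0.4872 -0.3379] (26.354225158691406, 41.64406967163086) 0.446 788
wc yel ((0.5204319357872009, -0.16271400451660156), (0.056832052767276764, 0.12644171714782715), 47.58573532104492) 812
wc yel ((0.5222901105880737, -0.23742040991783142), (0.03698447719216347, 0.23262163996696472), 26.05438232421875) 769
top0 stand (array([0.59185157, 0.21652827]), np.float32(0.23840608), {'size': array([0.26289022, 0.28602123]), 'slope': np.float64(26.11338313480562), 'yp': np.float64(-2.883150149184417), 'n': np.int64(385), 'N': 1418, 'rect': (0.47463753819465637, 0.18
[... 1372 characters left out ...]
94660472869873) 0.065 55
scene0 blue [ 0.5003 -0.3328] (9.04269027709961, 14.329506874084473) 0.062 52
scene0 blue [ 0.4731 -0.3383] (9.262714385986328, 16.514028549194336) 0.063 71
scene0 yel ((0.529410183429718, -0.15223759412765503), (0.02196352556347847, 0.10294926911592484), 9.318231582641602) 193
scene0 yel ((0.5537238717079163, -0.28897255659103394), (0.020758017897605896, 0.11809182167053223), 9.592488288879395) 260
ws stand (array([0.55320441, 0.17594957]), np.float32(0.23719583), {'size': array([0.14544953, 0.3520565 ]), 'slope': np.float64(34.600432830637075), 'yp': np.float64(0.23433550119732138), 'n': np.int64(6551), 'N': 8353, 'rect': (0.5637679696083069, 0.17850327491760254)})
```

```bash
cat >> h.py <<'E'
def stand2(img,P,dbg=None):
    c0,_,_=0,0,0
    m=wood(img,P);Q=P[m];ok=np.ones(len(Q),bool)
    for t in (.02,.015,.01,.006,.004,.003,.003,.003):
        A=np.c_[Q[:,:2],np.ones(len(Q))];k=np.linalg.lstsq(A[ok],Q[ok,2],rcond=None)[0];ok=abs(Q[:,2]-A@k)<t
    yaw=np.arctan2(k[1],k[0]);ux=np.array([np.cos(yaw),np.sin(yaw)]);uy=np.array([-ux[1],ux[0]])
    F=Q[ok];x=F[:,:2]@ux;y=F[:,:2]@uy
    n=np.array([-k[0],-k[1],1])/np.sqrt(1+k[0]**2+k[1]**2)
    # nose tips: points 68..82 mm out of the face plane
    B=(P[...,1]>0)&(P[...,1]<.5)&(P[...,0]>.25)&(P[...,0]<.65)
    d=(P[...,2]-k[2]-P[...,:2]@k[:2])*n[2]
    T=(d>.066)&(d<.083)&B&(P[...,2]>.09)&(P[...,2]<.15)
    kk,l,st,ce=cv2.connectedComponentsWithStats(T.astype(np.uint8))
    tips=[]
    for i in range(1,kk):
        if st[i,4]>15:
            p=P[l==i].mean(0);p=p-n*(d[l==i].mean());tips.append((p[:2]@ux,p[:2]@uy,p[2],st[i,4]))
    lo,hi=np.percentile(y,[.5,99.5]);xm=(.064-k[2])/np.hypot(k[0],k[1])
    return dict(yaw=yaw,slope=np.degrees(np.arccos(n[2])),xm=xm,lo=lo,hi=hi,mid=(lo+hi)/2,n=ok.sum(),N=len(Q),tips=np.round(tips,4),c=ux*xm+uy*(lo+hi)/2)
E
python3 - <<'E'
from h import *
for n in ("ws","top0"):
    c=np.load(n+".npz");P=wcloud(c,c) if n[0]=="w" else cloud(c)
    print(n,stand2(c["image"],P)); m=wood(c["image"],P); I=c["image"].copy(); I[m]=(255,0,255)
    if n=="top0":I=cv2.resize(I[130:290,190:390],None,fx=3,fy=3)
    cv2.imwrite(f"pics/m{n}.png",I)
E
```

```text
ws {'yaw': np.float64(0.2345560192178901), 'slope': np.float64(34.875845590705985), 'xm': np.float64(0.5789188417000816), 'lo': np.float64(-0.06056229551818021), 'hi': np.float64(0.21790176760087057), 'mid': np.float64(0.07866973604134518), 'n': np.int64(6282), 'N': 8353, 'tips': array([[ 5.781e-01,  1.789e-01,  6.340e-02,  3.260e+02],
       [ 5.794e-01,  1.141e-01,  6.430e-02,  1.970e+02],
       [ 5.780e-01,  4.800e-02,  6.330e-02,  9.300e+01],
       [ 5.776e-01, -1.770e-02,  6.310e-02,  2.990e+02]]), 'c': array([0.54478294, 0.21106279])}
top0 {'yaw': np.float64(-2.898196695913552), 'slope': np.float64(26.76414286359282), 'xm': np.float64(-0.6277254112803603), 'lo': np.float64(-0.20757624542743786), 'hi': np.float64(0.06554633252867445), 'mid': np.float64(-0.0710149564493817), 'n': np.int64(230), 'N': 1418, 'tips': array([], dtype=float64), 'c': array([0.5921087 , 0.22020354])}
```

View pics/mws.png

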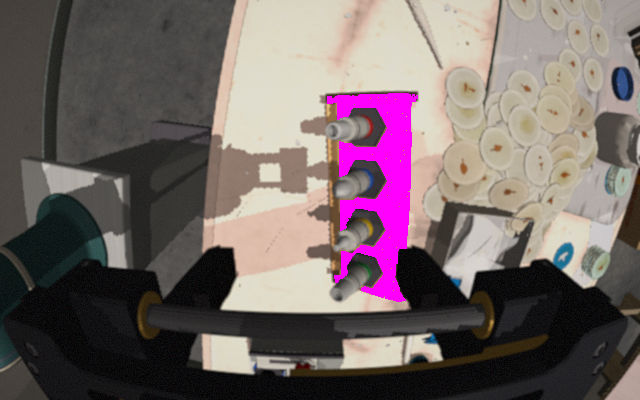

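```bash
cat >> h.py <<'E'
from cell import manip,cams,order,inverse_kinematics as ik
CY=.168; CC=np.array([.4712,-.2348]); UX=np.array([np.cos(CY),np.sin(CY)]); UY=np.array([-UX[1],UX[0]])
KN=np.array([.515,-.0812]); ST=CC+.058*UX*1.0
def pot(i): return CC+UY*.066*(i-2.5)
def zrot(psi): return R.from_euler('z',psi)*R.from_rotvec([np.pi,0,0])
def turn(a0,a1,grip=25,lim=.33):
    d=np.sign(a1-a0);a=a0
    manip.move_pose([*KN,.19],zrot(a0).as_rotvec());manip.set_gripper(.045,grip)
    manip.move_linear([*KN,.0865],rate=.12);manip.set_gripper(0.0,grip);manip.dwell(.1)
    m0=manip.state()["moment"][2];print("w",manip.state()["gripper_width"])
    log=[]
    while d*(a1-a)>1e-3:
        a+=d*min(np.radians(8),abs(a1-a));manip.move_pose([*KN,.0865],zrot(a).as_rotvec());s=manip.state();log.append((round(np.degrees(a)),round(s["moment"][2]-m0,2)))
        if abs(s["moment"][2]-m0)>lim: break
    print(log,s["contact_force"].round(1))
    manip.set_gripper(.045);manip.move_linear([*KN,.19],rate=.2);return a
def shot(n):
    s=manip.state();c=cams.capture("wrist");np.savez(n+".npz",**c,**{k:s[k] for k in("tool_pos","tcp_rot")});cv2.imwrite(f"pics/{n}.png",c["image"]);return c,s
def redknob(c):
    P=cloud(c);hsv=cv2.cvtColor(c["image"],cv2.COLOR_BGR2HSV).astype(int);H,S=hsv[...,0],hsv[...,1]
    m=((H<6)|(H>174))&(S>130)&(P[...,2]>.1)&(P[...,2]<.125)&(np.hypot(P[...,0]-KN[0],P[...,1]-KN[1])<.035)
    Q=P[m];v=np.linalg.svd(Q[:,:2]-Q[:,:2].mean(0))[2][0];return Q.mean(0).round(4),round(np.degrees(np.arctan(v[1]/v[0])),1),m.sum()
E
python3 - <<'E'
from h import *
t=np.load("top0.npz");print(redknob(t),redknob(np.load("scene0.npz")))
turn(np.radians(-26),np.radians(58))
manip.move_pose([.47,-.22,.30],down(CY).as_rotvec());manip.dwell(.2);shot("wc2")
for n in ("top","scene"):print(redknob(cams.capture(n)))
print(manip.state()["clock"])
E
```

```text
(array([ 0.5155, -0.0783,  0.1163]), np.float64(-27.5), np.int64(42)) (array([ 0.5154, -0.0826,  0.1147]), np.float64(-28.5), np.int64(43))
w 0.011779639833164596
[(-18, np.float64(0.11)), (-10, np.float64(0.22)), (-2, np.float64(0.31)), (6, np.float64(0.38))] [1.2 5.8 0.5]
(array([ 0.5167, -0.0789,  0.1154]), np.float64(5.8), np.int64(42))
(array([nan, nan, nan]), np.float64(0.0), np.int64(0))
12.55h.py:83: RuntimeWarning: Mean of empty slice.
  Q=P[m];v=np.linalg.svd(Q[:,:2]-Q[:,:2].mean(0))[2][0];return Q.mean(0).round(4),round(np.degrees(np.arctan(v[1]/v[0])),1),m.sum()
  ret = um.true_divide(
```

View pics/wc2.png

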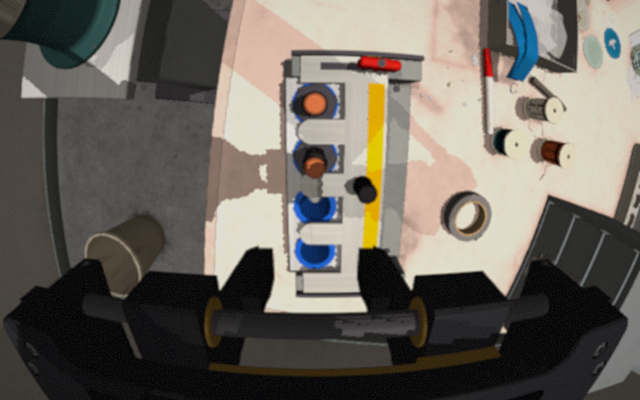

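The knob followed the fingers to 6° (wing level at (380,64)), and then my moment limit stopped the turn. I continue with a wider limit and then draw the comb.

```bash
sed -i 's/^KN=np.array.*; ST/KN=np.array([.5155,-.0798]); ST/' h.py
python3 - <<'E'
from h import *
turn(np.radians(6),np.radians(57),lim=.75)
t=cams.capture("top");print(redknob(t),manip.state()["clock"])
E
```

```text
w 0.011717582567723163
[(14, np.float64(0.2)), (22, np.float64(0.19)), (30, np.float64(0.19)), (38, np.float64(0.12)), (46, np.float64(0.22)), (54, np.float64(-0.44)), (57, np.float64(-0.63))] [-0.2 -6.7  2.9]
(array([nan, nan, nan]), np.float64(0.0), np.int64(0)) 19.3083h.py:83: RuntimeWarning: Mean of empty slice.
  Q=P[m];v=np.linalg.svd(Q[:,:2]-Q[:,:2].mean(0))[2][0];return Q.mean(0).round(4),round(np.degrees(np.arctan(v[1]/v[0])),1),m.sum()
  ret = um.true_divide(
```

```bash
cat >> h.py <<'E'
def slide(s0,s1,off=(0,0),grip=25,z=.083):
    p=lambda s:CC+np.array(off)+UX*(.058+s)
    manip.move_pose([*p(s0),.20],zrot(CY).as_rotvec());manip.set_gripper(.05,grip);manip.move_linear([*p(s0),z],rate=.12)
    manip.set_gripper(0,grip);manip.dwell(.1);f0=manip.state()["contact_force"];print("w",manip.state()["gripper_width"])
    s=s0;d=np.sign(s1-s0)
    while d*(s1-s)>1e-4:
        h=min(abs(s1-s),.01 if abs(s1-s)>.008 else .002);s+=d*h
        manip.move_linear([*p(s),z],rate=.05);f=(manip.state()["contact_force"]-f0)[:2]@UX
        if abs(f)>14: break
    print("at",round(s,4),"f",round(f,1));manip.set_gripper(.05);manip.move_linear([*p(s),.20],rate=.2)
E
python3 - <<'E'
from h import *
slide(0,.061)
manip.move_pose([.47,-.22,.30],down(CY).as_rotvec());manip.dwell(.2);shot("wc3");print(manip.state()["clock"])
E
```

```text
w 0.0226984310076218
at 0.061 f -11.6
27.375
```

View pics/wc3.png

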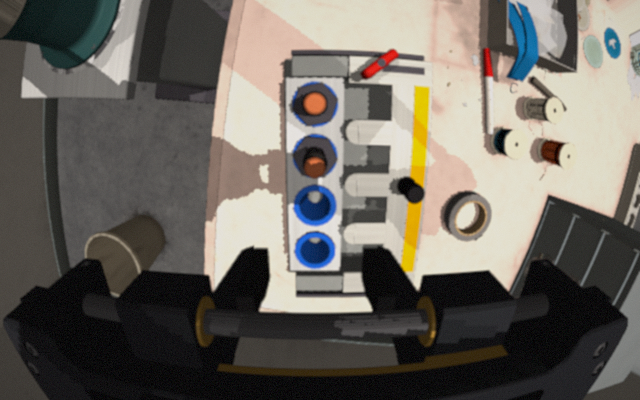

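```bash
cat >> h.py <<'E'
LOOK=[.47,.24,.30];D=.021
def look():
    manip.move_pose(LOOK,down(.19).as_rotvec());manip.dwell(.15);s=manip.state();c=cams.capture("wrist")
    r=stand2(c["image"],wcloud(c,s))
    assert abs(r["slope"]-35)<2 and abs(r["hi"]-r["lo"]-.28)<.012 and r["n"]>3000,r
    print("stand yaw %.3f xm %.4f mid %.4f len %.3f"%(r["yaw"],r["xm"],r["mid"],r["hi"]-r["lo"]),"tips",r["tips"][:,:3].tolist() if len(r["tips"]) else []);return r
def hole(r,i,mid=None):
    ux=np.array([np.cos(r["yaw"]),np.sin(r["yaw"])]);uy=np.array([-ux[1],ux[0]])
    n=np.append(-ux*np.sin(np.radians(35)),np.cos(np.radians(35)))
    t=r["tips"];y=r["mid"]+.0015+.066*(i-2.5);x=r["xm"]
    if len(t):   # use the holder actually seen
        o=np.round((t[:,1]-r["mid"])/.066+2.5);b=np.median(t[:,1]-.066*(o-2.5));y=b+.066*(i-2.5)
        k=np.argmin(abs(t[:,1]-y))
        if abs(t[k,1]-y)<.012: x,y=t[k,0],t[k,1]
    return np.append(ux*x+uy*y,.064),n,down(r["yaw"],np.radians(35)).as_rotvec()
def plunge(p,n,d0,d1,lim):
    manip.move_linear(p+n*d0,rate=.15);f0=manip.state()["contact_force"]@n
    d=d0
    while d>d1+1e-4:
        d=max(d1,d-(.02 if d>D+.03 else .004));manip.move_linear(p+n*d,rate=.12)
        f=manip.state()["contact_force"]@n-f0
        if f>lim: break
    print("   plunge d %.3f f %.1f w %.4f"%(d,f,manip.state()["gripper_width"]));return d
def pick(p,n,rv):
    manip.set_gripper(.06,45);manip.move_pose(p+n*.115,rv);d=plunge(p,n,.1,D,10)
    manip.set_gripper(0,45);manip.dwell(.1);print("   grip",manip.state()["gripper_width"],manip.state()["contact_force"].round(1))
    manip.move_linear(p+n*(D+.07),rate=.15);w=manip.state()["gripper_width"];print("   lifted w",w);assert .024<w<.032,w
def put(p,n,rv,lim=12):
    manip.move_linear(p+n*(D+.06),rate=.15)
    d=plunge(p,n,D+.055,D-.003,lim);manip.set_gripper(.06);manip.dwell(.15);manip.move_linear(p+n*.115,rate=.2)
def P3(i): return np.append(pot(i),.058),np.array([0,0,1.]),down(CY).as_rotvec()
def via(p,h,rv): manip.move_pose([p[0],p[1],h],rv)
def fresh(i,j):
    r=look();p,n,rv=hole(r,i);pick(p,n,rv);via([.44,p[1]-.05],.24,down(CY).as_rotvec())
    q,n,rv=P3(j);via(q,.24,rv);put(q,n,rv);print("t",manip.state()["clock"])
def worn(j,i):
    q,n,rv=P3(j);via(q,.24,rv);pick(q,n,rv);via(q,.24,rv);r=look();p,n,rv=hole(r,i)
    manip.move_pose(p+n*.115,rv);put(p,n,rv);print("t",manip.state()["clock"])
E
python3 - <<'E'
from h import *
c=np.load("wc3.npz");P=wcloud(c,c);hsv=cv2.cvtColor(c["image"],cv2.COLOR_BGR2HSV).astype(int);H,S=hsv[...,0],hsv[...,1]
m=((H>100)&(H<130)&(S>120)).astype(np.uint8);m[:70]=0;m[275:]=0;m[:,:285]=0;m[:,345:]=0
for k in cv2.findContours(m,0,1)[0]:
    if len(k)<40: continue
    (p,wh,a)=cv2.fitEllipse(cv2.convexHull(k));q=wray(c,c,*p,.058)[:2];g=q-CC;print(p,wh,q.round(4),"carrier xy",(g@UX).round(4),((g@UY)/.066+2.5).round(3))
fresh(1,1)
shot("p1")
E
```

```text
(314.58148193359375, 249.62648010253906) (35.64964294433594, 39.23325729370117) [ 0.4869 -0.3308] carrier xy -0.0006 1.027
(314.5500183105469, 205.0368194580078) (39.81861114501953, 41.54429626464844) [ 0.476  -0.2663] carrier xy -0.0005 2.017Traceback (most recent call last):
  File "<stdin>", line 7, in <module>
  File "h.py", line 127, in fresh
    r=look();p,n,rv=hole(r,i);pick(p,n,rv);via([.44,p[1]-.05],.24,down(CY).as_rotvec())
  File "h.py", line 98, in look
    assert abs(r["slope"]-35)<2 and abs(r["hi"]-r["lo"]-.28)<.012 and r["n"]>3000,r
           ^^^^^^^^^^^^^^^^^^^^^^^^^^^^^^^^^^^^^^^^^^^^^^^^^^^^^^^^^^^^^^^^^^^^^^
AssertionError: {'yaw': np.float64(0.22352834033923172), 'slope': np.float64(34.87428740599728), 'xm': np.float64(0.5636346913095555), 'lo': np.float64(0.029963920707879337), 'hi': np.float64(0.21509706498307363), 'mid': np.float64(0.12253049284547649), 'n': np.int64(4671), 'N': 6612, 'tips': array([[ 5.631e-01,  1.757e-01,  6.360e-02,  3.250e+02],
       [ 5.644e-01,  1.114e-01,  6.450e-02,  1.950e+02],
       [ 5.631e-01,  4.500e-02,  6.370e-02,  8.000e+01],
       [ 5.627e-01, -2.130e-02,  6.340e-02,  2.890e+02]]), 'c': array([0.52245072, 0.24442388])}
```

The stand has already been knocked: its row is 15 mm nearer and its yaw has changed by 0.01. The partly closed finger hid its near end, so I now anchor on the far end and the noses.

```bash
python3 - <<'E'
s=open("h.py").read()
s=s.replace("CC=np.array([.4712,-.2348])","CC=np.array([.4711,-.2340])").replace("LOOK=[.47,.24,.30]","LOOK=[.46,.19,.30]")
s=s.replace('abs(r["hi"]-r["lo"]-.28)<.012 and r["n"]>3000,r','r["n"]>2500 and r["hi"]-r["lo"]<.29,r\n    r["mid"]=r["hi"]-.1373')
s=s.replace('y=r["mid"]+.0015+','y=r["mid"]+')
open("h.py","w").write(s)
E
python3 - <<'E'
from h import *
fresh(1,1)
via(pot(2),.30,down(CY).as_rotvec());shot("p1")
E
```

```text
stand yaw 0.225 xm 0.5638 mid 0.0769 len 0.248 tips [[0.5629, 0.1747, 0.0634], [0.564, 0.1097, 0.0642], [0.5629, 0.0437, 0.0634], [0.5625, -0.0221, 0.0631]]
   plunge d 0.021 f 0.2 w 0.0601
   grip 0.026807919891357657 [-2.3 -0.2  2.5]
   lifted w 0.026870297176408132
   plunge d 0.020 f 12.2 w 0.0270
t 41.2083
```

View pics/p1.png

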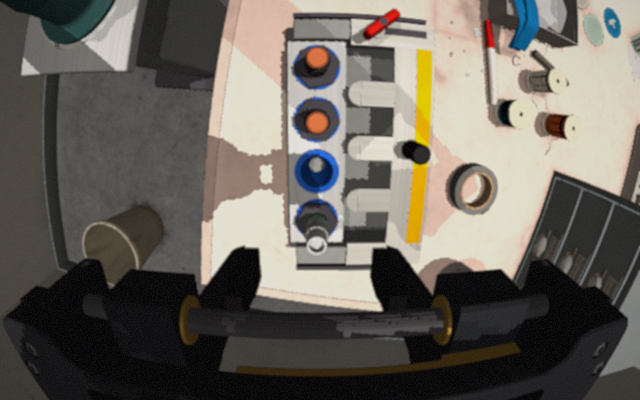

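The green-band holder is seated in pot_1 (nose at (317,240)) at full plunge depth. I carry on, checking heights by depth.

```bash
cat >> h.py <<'E'
def tops():
    via(pot(2.3),.30,down(CY).as_rotvec());manip.dwell(.15);s=manip.state();c=cams.capture("wrist");P=wcloud(c,s)
    for i in (1,2,3,4):
        d=np.hypot(P[...,0]-pot(i)[0],P[...,1]-pot(i)[1])<.022;Q=P[d&(P[...,2]<.2)];h=np.percentile(Q[:,2],98);t=Q[Q[:,2]>h-.006].mean(0)
        g=t[:2]-pot(i);print("   pot",i,"top %.4f off"%h,(g@UX).round(4),(g@UY).round(4))
E
python3 - <<'E'
from h import *
fresh(2,2);tops();worn(3,1);look();print(manip.state()["clock"]);shot("s1")
E
```

```text
stand yaw 0.227 xm 0.5641 mid 0.0757 len 0.277 tips [[0.5634, 0.1736, 0.0635], [0.5644, 0.1087, 0.0642], [0.5631, 0.0429, 0.0633]]
   plunge d 0.021 f -0.1 w 0.0597
   grip 0.02717532220123605 [-2.8 -1.6  1.2]
   lifted w 0.026502332491853655
   plunge d 0.018 f 23.1 w 0.0265
t 55.3333
   pot 1 top 0.1359 off -0.0003 -0.0004
   pot 2 top 0.1355 off 0.0003 -0.0003
   pot 3 top 0.1361 off -0.0004 -0.0003
   pot 4 top 0.1358 off -0.0001 -0.001
   plunge d 0.021 f 0.4 w 0.0599
   grip 0.026799916558360625 [ 0.2  0.4 -0.5]
   lifted w 0.026935525719753838
stand yaw 0.226 xm 0.5640 mid 0.0759 len 0.275 tips [[0.5632, 0.1739, 0.0634], [0.5643, 0.1089, 0.0642]]
   plunge d 0.018 f 21.5 w 0.0273
t 67.8
stand yaw 0.241 xm 0.5666 mid 0.0673 len 0.250 tips [[0.5658, 0.1652, 0.0634], [0.5668, 0.1003, 0.0641], [0.5659, -0.0307, 0.0635]]
68.8833
```

View pics/s1.png

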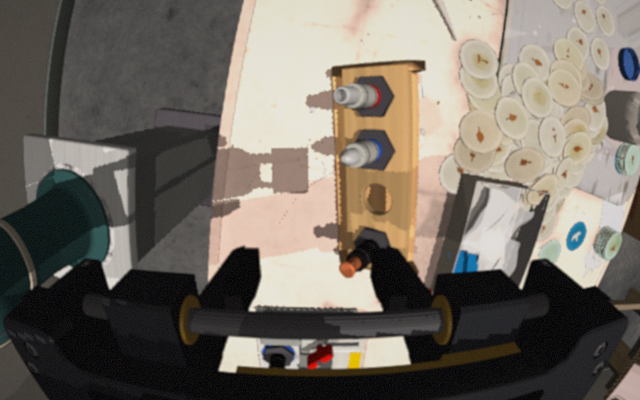

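The worn holder rests in hole_1 (nose at (348,268)). The push turned the stand slightly, so I push less deep for the next one.

```bash
sed -i 's/D-.003,lim)/D-(.001 if n[2]<.9 else .002),lim)/' h.py
python3 - <<'E'
from h import *
worn(4,2);fresh(3,3);fresh(4,4);tops();look();print(manip.state()["clock"]);shot("s2")
E
```

```text
plunge d 0.021 f 0.8 w 0.0603
   grip 0.02674102433109982 [ 1.5  0.  -0.3]
   lifted w 0.026625027718585728
stand yaw 0.242 xm 0.5666 mid 0.0670 len 0.277 tips [[0.5658, 0.165, 0.0634], [0.567, 0.0999, 0.0643]]
   plunge d 0.020 f 15.3 w 0.0269
t 81.0333
stand yaw 0.241 xm 0.5668 mid 0.0672 len 0.245 tips [[0.566, 0.1652, 0.0635], [0.5669, 0.1001, 0.064], [0.566, 0.0343, 0.0634], [0.5662, -0.0308, 0.0635]]
   plunge d 0.021 f 0.7 w 0.0595
   grip 0.02697936872911483 [-3.7 -1.1  2.6]
   lifted w 0.026719229566205732
   plunge d 0.019 f 14.9 w 0.0270
t 93.6667
stand yaw 0.242 xm 0.5669 mid 0.0669 len 0.249 tips [[0.5659, 0.1648, 0.0633], [0.5663, 0.0339, 0.0636], [0.5662, -0.031, 0.0635]]
   plunge d 0.021 f -0.6 w 0.0600
   grip 0.02701763848174922 [-2.9 -0.8  2.2]
   lifted w 0.026952165841850752
   plunge d 0.019 f 16.3 w 0.0269
t 106.8333
   pot 1 top 0.1362 off -0.0005 -0.0002
   pot 2 top 0.1357 off -0.0005 -0.0004
   pot 3 top 0.1356 off -0.0006 -0.0004
   pot 4 top 0.1362 off -0.0002 -0.0012
stand yaw 0.242 xm 0.5669 mid 0.0669 len 0.250 tips [[0.5661, 0.0339, 0.0634], [0.5662, -0.0311, 0.0635]]
109.5583
```

View pics/s2.png

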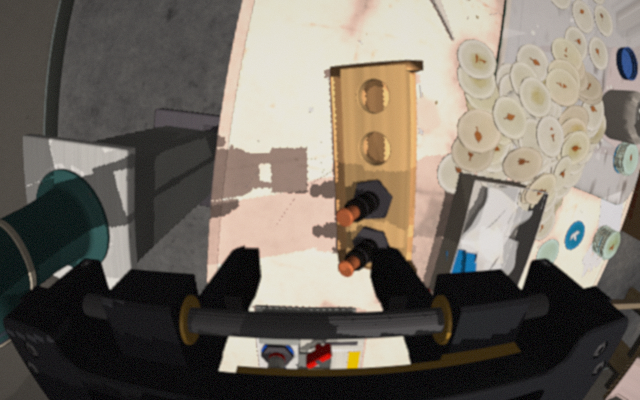

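Both worn holders are in the stand at (345,215) and (348,268), and all four fresh ones sit home with tops at 136 mm. Next the comb goes home and the knob gets tightened.

```bash
python3 - <<'E'
from h import *
slide(.058,-.003)
turn(np.radians(51),np.radians(-31),grip=35,lim=.9)
manip.move_pose([.47,-.22,.32],down(CY).as_rotvec());manip.dwell(.2);c,s=shot("wc4");print(s["clock"])
P=wcloud(c,s);hsv=cv2.cvtColor(c["image"],cv2.COLOR_BGR2HSV).astype(int);H,S=hsv[...,0],hsv[...,1]
m=((H<6)|(H>174))&(S>130)&(P[...,2]>.1)&(P[...,2]<.125)&(np.hypot(P[...,0]-KN[0],P[...,1]-KN[1])<.035)
Q=P[m][:,:2];v=np.linalg.svd(Q-Q.mean(0),full_matrices=False)[2][0];print(Q.mean(0),np.degrees(np.arctan(v[1]/v[0])))
b=(hsv[...,2]<60)&(P[...,2]>.108)&(P[...,2]<.124)&(np.hypot(P[...,0]-ST[0],P[...,1]-ST[1])<.03);g=P[b].mean(0)[:2]-CC;print("stud",g@UX,g@UY,b.sum())
c0=np.load("wc.npz");P0=wcloud(c0,c0)
E
```

```text
w 0.02206851853352058
at -0.003 f 8.9
w 0.011608818352837624
[(43, np.float64(0.04)), (35, np.float64(0.07)), (27, np.float64(0.1)), (19, np.float64(0.09)), (11, np.float64(0.11)), (3, np.float64(0.12)), (-5, np.float64(0.1)), (-13, np.float64(0.08)), (-21, np.float64(0.12)), (-29, np.float64(0.16)), (-31, np.float64(0.45))] [ 4.5 -3.7  1.7]
126.1667
[ 0.51438874 -0.08186961] -29.90965837757812
stud 0.05606888179680116 0.0015790626455634957 262
```

View pics/wc4.png

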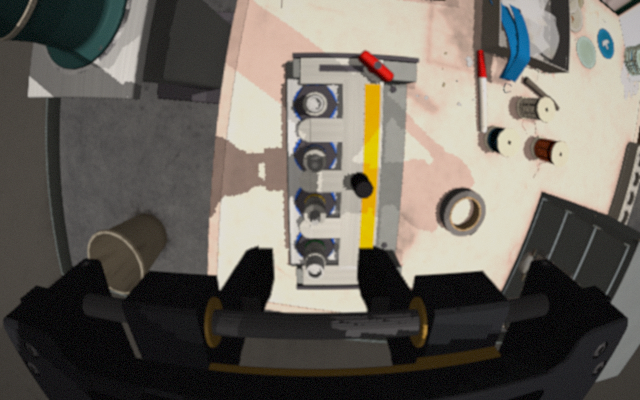

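All four banded holders stand under the comb. The stud reads within 1 mm of its starting home position, and the wing is at -30°, against its stop. I hand it in.

```bash
python3 - <<'E'
from h import *
tops();print(order.close_job())
E
```

```text
pot 1 top 0.1362 off -0.0003 0.0001
   pot 2 top 0.1357 off -0.0003 -0.0005
   pot 3 top 0.1355 off -0.0002 -0.0006
   pot 4 top 0.1362 off -0.0002 -0.0012
the job is handed in; nothing more can be done
None
```

The job is done and handed in at about 126 s: all four fresh holders are fully home in the pots, both worn ones are in stand holes 1 and 2, and the comb is home with the knob tight; two fresh holders had to go across first, as the stand had no free hole at the start.

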